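Brace the recycling bin: set the sliding leg to its mark and squeeze the cam lever shut

TASK

Brace the three-section bin on its mat: with the cam lever still open, push the brace's sliding leg towards the bin until its sprung rubber foot bears on the bin and the line across the leg is level with the edge of the collar. Holding the leg at that mark, slide the cam lever fully shut against the fin with the same hand, and finish still gripping the leg and lever, with the leg at its mark; do not shove the bin or disturb the other things.

Things in the scene. Friction and masses are not known exactly. Their poses are not given: they have to be found in the camera images.
- brace: the brace screwed down on the 4 mm rubber mat: dark steel base plate 255 x 90 x 10 mm carrying a bridge-shaped grey collar and the sliding aluminium leg. Origin on the mat's top; x points along the leg towards the bin, y to the lever's side, z up. Base plate from x = -70 to 185 mm. Collar from x = 160 to 185 mm, 60 mm wide, 46 mm high. All parts below move only along x with the leg (except the lever and the foot's spring)
- collar_edge (a point): middle of the collar's edge that faces away from the bin, at height of the leg's top face (32 mm over the mat), brace x = 160 mm; fixed to the brace, axes as the brace
- leg (a joint): how far the leg is slid towards the bin, m: 0 fully back, 0.080 at its mark, 0.110 end of travel. It starts between 0 and 0.045, slides with about 2 N of friction and has no return spring; but from 0.072 on the sprung foot bears on the bin and pushes back with 0.9 N per mm (7 N at the mark, about 9 N with friction), so let go it backs off the mark
- mark (a point): the black line across the leg's top face (bar 26 mm wide, top 32 mm over the mat): middle of the line's edge nearest the bin. It lies level with point collar_edge (same brace x) when the leg is at its mark. Axes as the brace
- grip_mid (a point): point on the leg, 62 mm over the mat, in the middle between the outer faces of fin and lever paddle when the lever is CLOSED; brace x = joint leg value, brace y = 0. Axes as the brace. The hand belongs here, from above, fingers closing along brace y, outside fin and paddle and behind the crossbar
- grip: fixed upright grip of the leg, aluminium: a fin (plate 56 mm long in x, 8 mm thick, x from -32 to 24, outer face at y = -15, inner at -7 mm) and a crossbar across its bin end (x from 22 to 34 mm, y from -50 to 50 mm) against whose back the fingers can push the leg towards the bin; both from 34 to 88 mm over the mat. Seen from above it and the paddle make a U closed by the crossbar. Origin on the mat below point grip_mid, axes as the brace
- lever (a joint): how far the cam lever is slid towards the fin, m: 0 open (as it starts), 0.014 fully shut. It slides along -y of the brace, rides on the leg, needs 4 N and stays where it is left
- paddle: the cam lever's upright paddle, dark steel plate 44 mm long in x, 8 mm thick, from 36 to 88 mm over the mat, facing the fin. Outer face at y = +29 mm when open, +15 mm when shut (fin and paddle measure 44 mm over their outer faces open, 30 mm shut). Origin coincides with grip's when open and shifts to -y by the lever's value; axes as the brace
- paddle_face (a point): centre of the paddle's outer face, 62 mm over the mat, axes as the brace
- foot: sprung rubber foot on the leg's bin end, 60 mm wide, 8 to 48 mm over the mat; front face 215 mm ahead of grip_mid in x when unloaded, gives up to 20 mm. Origin on the mat below grip_mid when unloaded
- bin: slim grey three-section bin with black lids, 420 x 170 x 300 mm, about 4 kg, standing loose with its short end facing the foot, its end face 287 mm ahead of the brace's origin. Origin at the centre of its underside, x along its length, pointing away from the brace
- beer_bottle: bystander: brown glass bottle, 62 mm across, 210 mm tall, upright; origin at its underside
- crushed_can: bystander: crushed aluminium can, 66 mm across, about 38 mm tall; origin at its underside
- cup: bystander: white ceramic mug, 80 mm across, 90 mm tall; origin at its underside
- deli_box: bystander: clear round deli container, 110 mm across, 65 mm tall; origin at its underside

How it is judged:
On the way:
1. the foot bears on the bin and the leg is held at its mark while the lever is still open (value of joint leg between 0.075 and 0.085 m and value of joint lever below 0.005 m and contact force between foot and bin above 1.5 N and contact force between the fingers and grip above 1 N), for 0.2 s.
At the end, for the whole second after the job is handed in: The leg is at its mark within 5 mm, the foot presses on the bin with more than 1.5 N, the lever is shut to within 4 mm, the fingers press with more than 2 N on the lever's paddle and on the fixed grip of the leg, the leg is at rest, and the bin has moved less than 12 mm (value of joint leg between 0.075 and 0.085 m and value of joint lever above 0.01 m and contact force between foot and bin above 1.5 N and contact force between the fingers and grip above 2 N and contact force between the fingers and paddle above 2 N and linear speed of grip below 0.01 m/s and distance of bin from where it was at the start of the episode below 0.012 m); the arm keeps its last pose, push and grip.
It fails at once if the lever is slid more than 7 mm while the leg is more than 8 mm off its mark (value of joint lever above 0.007 m and (value of joint leg below 0.072 m or value of joint leg above 0.088 m)).
It fails at once if the bin is shoved more than 12 mm (distance of bin from where it was at the start of the episode above 0.012 m).
It fails at once if a bystander is moved more than 30 mm (distance of any of beer_bottle, crushed_can, cup, deli_box from where it was at the start of the episode above 0.03 m).
It also fails if it takes over 38 s, if anything falls off the work surface, if the arm or the gripper's body presses on something with over 40 N, if the wrist force passes 120 N, or if a joint passes its speed limit or range.

ROBOT

A 6-joint arm with a two-finger parallel gripper is mounted at the origin on the work surface. World frame = base frame: x ahead of the robot, y to its left, z up, the work surface at z = 0. Lengths are in m, angles in rad, forces in N, time in s.
With the tool pointing down it reaches from about 0.3 to 0.775 m from the base axis. Payload 14.6 kg.
Tool frame: the origin (TCP) lies on the centre line of the jaws, within the pads' length; the fingertips stand 25 mm ahead of it and the grasp point (between the pads) lies 6 mm ahead of it; z points along the fingers, y is the line along which they close (so a half turn about z gives the same grasp; the last joint's range is limited). The gripper opens to 85 mm and grips with 20 to 120 N. Pads are 22 mm wide; open, the fingers measure 114 mm over their backs; the gripper's body (76 mm by 85 mm) begins 54 mm behind the grasp point. The pads swing forward as they close: fully open they stand 13 mm farther back than shut.
Start: joints at [-1.26, 0.3, 1.521, -0, 1.321, -0.067], TCP at [0.203, -0.511, 0.256] pointing down, gripper open.
Joint ranges: [-3.03, 3.03], [-0.79, 2.21], [0.23, 2.52], [-1.04, 4.18], [0, 3.07], [-2.55, 2.55]. Speed limits (rad/s): [2.22, 2.22, 2.57, 3.14, 3.14, 3.14].

INTERFACE

Orientations are given as [roll, pitch, yaw] about the fixed x, y, z axes, in that order (R = Rz(yaw) Ry(pitch) Rx(roll)).
In Python, from bench import env gives the robot as it stands.
- The arm moves only by the tool send_rows, never from a script. Its argument "plan" is a list of rows, each an object of numbers: "tx", "ty", "tz": the shift along the tool's x, y, z as a fraction of full scale; "ax", "ay", "az": the turn, a rotation vector about the tool's x, y, z as a fraction of full scale; "hand": the gripper command: -1 is shut, 1 is fully open, values between are in proportion. In form: [{"tx": .., "ty": .., "tz": .., "ax": .., "ay": .., "az": .., "hand": ..}, ...]. A call has 1 to 8 rows; each row shifts and turns the commanded pose from where the row before left it, along the tool's axes as they then stand; what a row does not reach is not made up. Full scale, the value 1, is 0.5 m for a shift and 90 degrees for a turn. A row lasts 1/10 s, in which the tool goes at most 50 mm and 8.59 degrees, less where a joint would pass 70% of its speed; a pose out of reach is approached as far as the arm can. A call with a number of a shift or a turn outside -1 to 1 is refused whole. A call with a gripper value outside its range is refused whole. The fingers move at their own pace and stop on an object; "newtons" is the grip in N (left out, the last holds). Time passes only in rows, so rows that do not move let the fingers close. It gives the time, the measured TCP pose, the force, the opening and the grip force at its end, in the units of the state.
- env.observe(): the state, without advancing time (a new reading comes with each control period).
- env.read_camera(name): name is "scene" or "top" or "wrist"; returns (picture, depth): 420x560x3 uint8, red, green, blue; 420x560 float32, m along the optical axis (not along the pixel's ray), 0 where there is no reading.
- env.calibration(name): a dict with "mtx" (3x3 intrinsics, pixels), "D" ([k1, k2, p1, p2, k3] as OpenCV has them; the pictures are not rectified), "eye" and "orientation" of the camera in the world; the wrist camera has in their place "T_tool_cam" (4x4, takes a point from camera to tool coordinates, whose origin is the TCP and whose axes are the flange's). Camera axes: x right, y down, z forward; pixel columns grow to the right and rows downward; lengths in m; the calibration is good to about 2 mm. A picture is of the moment at which its call begins: read the wrist's pose just before it. calibration takes no time and is no camera call.
- env.hand_in(): hands the job in; it is judged then, once.
The state is a dict: "clock": time; "joint_positions": joint angles; "joint_vel": joint speeds; "joint_efforts": joint torques, N m; "eef_pos": TCP position; "orientation": TCP orientation; "ft_force": force on the tool from outside, world axes, zero at the start; "moment": the same for the moment, N m; "finger_gap": finger opening in m; "gripper_force": force on a finger pad.
Only numpy, scipy, OpenCV 4.12 (cv2) and the standard library are available. Lean on these libraries where they do the work, as an engineer would, in place of code of your own. Each camera call takes 0.05 s, during which the arm holds its last target. There are 200 camera calls.

## Working session

There is one attempt and no reset: what is moved stays moved. The work goes in short steps, Python scripts to look and compute and a tool call to move; the robot and the scene stay as the last step left them, time stands still between calls to the robot, and variables do not carry over. Pictures are saved under pics/ and viewed, at most 10 in all, crops included, and the job is handed in when it is done.

Besides the shell and the picture viewer there is one more tool, called after "Call:" by a JSON object that holds its "name" and its "arguments", one argument or row to a line. send_rows: Moves the arm, as the interface text tells. Shift numbers are shares of 0.5 m and turn numbers shares of 90 degrees, none past 1 either way. Its arguments: {"type":"object","properties":{"plan":{"type":"array"},"newtons":{"type":"number"}},"required":["plan"]}

```bash
mkdir -p pics
cat > h.py <<'E'
import numpy as np, cv2, json
from scipy.spatial.transform import Rotation as R
from bench import env
def grab(n,f=None):
    s=env.observe(); im,d=env.read_camera(n); c=env.calibration(n)
    if f: cv2.imwrite('pics/'+f,im[:,:,::-1])
    return s,im,d,c
def campose(s,c):
    if 'T_tool_cam' in c:
        T=np.eye(4);T[:3,:3]=R.from_euler('xyz',s['orientation']).as_matrix();T[:3,3]=s['eef_pos']
        return T@np.array(c['T_tool_cam'])
    T=np.eye(4);o=np.array(c['orientation'],float)
    T[:3,:3]=o if o.shape==(3,3) else R.from_euler('xyz',o).as_matrix();T[:3,3]=c['eye'];return T
def rays(uv,c):
    p=cv2.undistortPoints(np.array(uv,float).reshape(-1,1,2),np.array(c['mtx']),np.array(c['D'])).reshape(-1,2)
    return np.c_[p,np.ones(len(p))]
def world(uv,d,s,c):
    T=campose(s,c);r=rays(uv,c);z=np.array([d[int(v),int(u)] for u,v in uv])
    return (r*z[:,None])@T[:3,:3].T+T[:3,3]
def onplane(uv,h,s,c):
    T=campose(s,c);r=rays(uv,c)@T[:3,:3].T
    return T[:3,3]+r*((h-T[2,3])/r[:,2])[:,None]
E
python3 - <<'E'
from h import *
for n in('top','scene'):
    s,im,d,c=grab(n,n+'1.png'); print(c)
    np.savez(n+'1.npz',d=d,im=im)
print(s)
E
```

```text
{'mtx': array([[531.18518576,   0.        , 268.66228968],
       [  0.        , 531.18518576, 212.07596917],
       [  0.        ,   0.        ,   1.        ]]), 'D': array([0.0652324, 0.       , 0.       , 0.       , 0.       ]), 'eye': array([0.27886857, 0.04435508, 1.58833875]), 'orientation': array([-2.94800552e+00, -2.28270700e-03, -1.56012300e+00])}
{'mtx': array([[407.85387267,   0.        , 283.32331105],
       [  0.        , 407.85387267, 207.09582378],
       [  0.        ,   0.        ,   1.        ]]), 'D': array([0.03782843, 0.        , 0.        , 0.        , 0.        ]), 'eye': array([1.19077977, 0.31000028, 0.75216596]), 'orientation': array([-2.37778666, -0.01347697,  1.99785922])}
{'clock': 0.05, 'joint_positions': array([-1.25961431e+00,  3.00476414e-01,  1.52162543e+00, -6.22864062e-06,
        1.32071797e+00, -6.65958271e-02]), 'joint_vel': array([ 2.95095114e-04, -3.54742301e-03, -4.96078684e-04, -1.46845316e-03,
        9.28634730e-05, -1.14954010e-04]), 'joint_efforts': array([ 7.59635022e-04, -5.44956064e+01, -3.62803996e+01, -1.70955518e-04,
        3.06271228e-03, -3.36677306e-05]), 'eef_pos': array([ 0.2028    , -0.51100405,  0.25569963]), 'orientation': array([-3.14036781e+00, -7.56437636e-05,  3.77779340e-01]), 'ft_force': array([-0.61051858, -0.16350484, -0.16285345]), 'moment': array([-0.00216046, -0.01253904, -0.00450738]), 'gripper_force': 0.0, 'finger_gap': 0.08549185385370056}
```

View pics/top1.png

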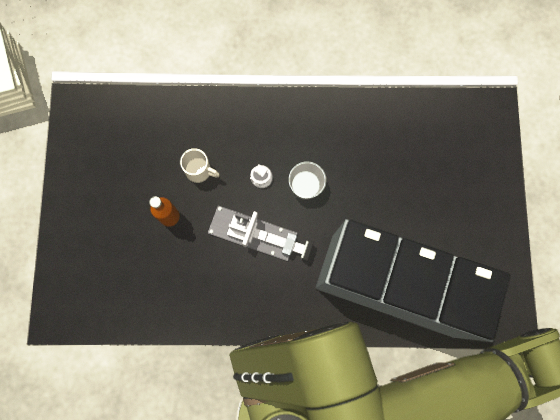

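View pics/scene1.png

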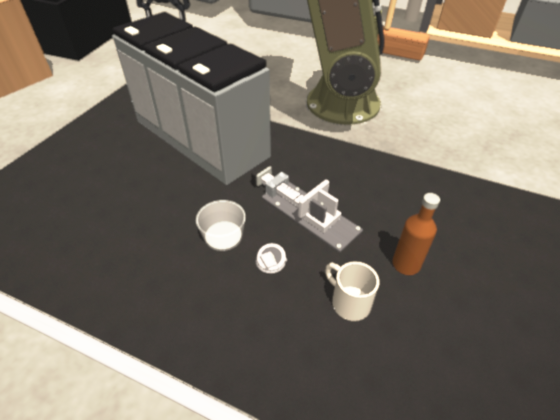

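Top view: bin at right (320–510, 220–340), brace in the middle (210–310, 205–260), can/mug/deli box on its far side, bottle at (163,210). The scene view confirms it. I'll enlarge the brace.

Run:
```python
from h import *
im=np.load('top1.npz')['im'][195:275,200:330]
cv2.imwrite('pics/crop1.png',cv2.resize(im[:,:,::-1],None,fx=6,fy=6,interpolation=cv2.INTER_CUBIC))
```

```text
(no output)
```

View pics/crop1.png

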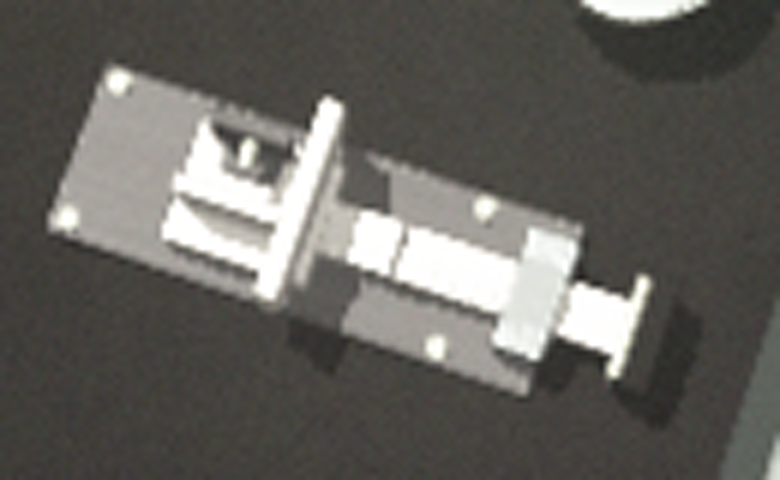

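Crop: plate corners near (100,68), (50,230), (530,395), (583,222); mark line near (403,255); collar back edge near (515,290); crossbar top ends (332,98) and (268,300).

Run:
```python
from h import *
c=env.calibration('top');s=None
f=lambda L:[((x+.5)/6-.5+200,(y+.5)/6-.5+195) for x,y in L]
P=onplane(f([(100,68),(50,230),(530,395),(583,222)]),.014,s,c)[:,:2]
B=np.array([[-.07,.045],[-.07,-.045],[.185,-.045],[.185,.045]])
H=B-B.mean(0);Q=P-P.mean(0)
a=np.arctan2((H[:,0]*Q[:,1]-H[:,1]*Q[:,0]).sum(),(H*Q).sum())
Rm=np.array([[np.cos(a),-np.sin(a)],[np.sin(a),np.cos(a)]])
o=P.mean(0)-Rm@B.mean(0)
print(P,'yaw',a,'o',o,'res',(P-(B@Rm.T+o))@Rm)
m=onplane(f([(405,257)]),.036,s,c)[:,:2]; print('mark brace',(m-o)@Rm)
e=onplane(f([(512,290)]),.036,s,c)[:,:2]; print('collaredge',(e-o)@Rm)
x=onplane(f([(332,98),(268,300)]),.092,s,c)[:,:2]; print('xbar',(x-o)@Rm)
```

```text
[[ 0.60474641  0.202769  ]
 [ 0.52193261  0.22521303]
 [ 0.44207584 -0.01460358]
 [ 0.52886624 -0.04078863]] yaw -1.8789373495679091 o [0.54184432 0.14793915] res [[-0.00132474 -0.00168988]
 [ 0.00240477  0.00258993]
 [ 0.00014536 -0.00077207]
 [-0.00122539 -0.00012798]]
mark brace [[ 0.10589434 -0.00287477]]
collaredge [[ 0.16087299 -0.0019131 ]]
xbar [[ 0.0512194   0.05129376]
 [ 0.05348098 -0.05044968]]
```

Call:
{"name": "send_rows", "arguments": {
  "plan": [
    {"tz": -0.1, "az": -0.094, "hand": 1},
    {"tz": -0.1, "az": -0.094, "hand": 1},
    {"tz": -0.1, "az": -0.094, "hand": 1},
    {"tz": -0.1, "az": -0.094, "hand": 1},
    {"tz": 0, "az": -0.094, "hand": 1},
    {"tz": 0, "az": -0.094, "hand": 1}
  ]
}}

```text
$.plan[0]: bad value
```

```bash
cat >> h.py <<'E'
O=np.array([0.54184432,0.14793915]);A=-1.87894
def goto(bx,by,z,yaw=A+np.pi):
    "shift in tool axes (m), turn az (share) to brace point bx,by, height z"
    s=env.observe();ca,sa=np.cos(A),np.sin(A)
    t=np.array([O[0]+ca*bx-sa*by,O[1]+sa*bx+ca*by,z])
    Rt=R.from_euler('xyz',s['orientation'])
    w=(Rt.inv()*R.from_euler('xyz',[np.pi,0,yaw])).as_rotvec()
    print(s['clock'],s['eef_pos'],s['orientation'],'shift shares',(Rt.inv().apply(t-s['eef_pos'])/.5).round(4),'turn shares',(w/(np.pi/2)).round(4))
E
python3 -c "
from h import *
print(env.calibration('wrist')['T_tool_cam']);goto(.025,0,.25)"
```

```text
[[-5.97222357e-04 -9.53803641e-01 -3.00430121e-01  7.67371269e-02]
 [ 9.99999789e-01 -4.93328851e-04 -4.21673355e-04  2.31824715e-04]
 [ 2.53982735e-04 -3.00430310e-01  9.53803735e-01 -1.16954844e-01]
 [ 0.00000000e+00  0.00000000e+00  0.00000000e+00  1.00000000e+00]]
0.1 [ 0.20283323 -0.51104488  0.25578223] [-3.14059016e+00 -1.08759905e-04  3.77761882e-01] shift shares [ 1.0847 -0.9363  0.0126] turn shares [-6.000e-04 -3.000e-04 -5.633e-01]
```

Call:
{"name": "send_rows", "arguments": {
  "plan": [
    {"tx": 0, "ty": 0, "tz": -0.1, "ax": 0, "ay": 0, "az": -0.094, "hand": 1},
    {"tx": 0, "ty": 0, "tz": -0.1, "ax": 0, "ay": 0, "az": -0.094, "hand": 1},
    {"tx": 0, "ty": 0, "tz": -0.1, "ax": 0, "ay": 0, "az": -0.094, "hand": 1},
    {"tx": 0, "ty": 0, "tz": -0.1, "ax": 0, "ay": 0, "az": -0.094, "hand": 1},
    {"tx": 0, "ty": 0, "tz": 0, "ax": 0, "ay": 0, "az": -0.094, "hand": 1},
    {"tx": 0, "ty": 0, "tz": 0, "ax": 0, "ay": 0, "az": -0.093, "hand": 1}
  ]
}}

```text
clock: 0.7
eef_pos: [0.2029, -0.5113, 0.4573]
orientation: [3.14, 0.002, 1.268]
ft_force: [-0.4, -0.2, -0.3]
finger_gap: 0.0854
gripper_force: 0.0
```

```bash
python3 -c "
from h import *
goto(.025,0,.25)"
```

```text
0.7 [ 0.20288136 -0.51127424  0.45733955] [3.14046980e+00 1.57380459e-03 1.26818369e+00] shift shares [1.4112 0.2535 0.4127] turn shares [0.0007 0.001  0.0035]
```

Call:
{"name": "send_rows", "arguments": {
  "plan": [
    {"tx": 0.088, "ty": 0.016, "tz": 0, "ax": 0, "ay": 0, "az": 0, "hand": 1},
    {"tx": 0.088, "ty": 0.016, "tz": 0, "ax": 0, "ay": 0, "az": 0, "hand": 1},
    {"tx": 0.088, "ty": 0.016, "tz": 0, "ax": 0, "ay": 0, "az": 0, "hand": 1},
    {"tx": 0.088, "ty": 0.016, "tz": 0, "ax": 0, "ay": 0, "az": 0, "hand": 1},
    {"tx": 0.088, "ty": 0.016, "tz": 0, "ax": 0, "ay": 0, "az": 0, "hand": 1},
    {"tx": 0.088, "ty": 0.016, "tz": 0, "ax": 0, "ay": 0, "az": 0, "hand": 1},
    {"tx": 0.088, "ty": 0.016, "tz": 0, "ax": 0, "ay": 0, "az": 0, "hand": 1},
    {"tx": 0.088, "ty": 0.016, "tz": 0, "ax": 0, "ay": 0, "az": 0, "hand": 1}
  ]
}}

```text
clock: 1.5
eef_pos: [0.3711, -0.1935, 0.4562]
orientation: [-3.141, -0.0, 1.262]
ft_force: [1.0, -0.6, 0.2]
finger_gap: 0.0854
gripper_force: 0.0
```

Call:
{"name": "send_rows", "arguments": {
  "plan": [
    {"tx": 0.088, "ty": 0.016, "tz": 0, "ax": 0, "ay": 0, "az": 0, "hand": 1},
    {"tx": 0.088, "ty": 0.016, "tz": 0, "ax": 0, "ay": 0, "az": 0, "hand": 1},
    {"tx": 0.088, "ty": 0.016, "tz": 0, "ax": 0, "ay": 0, "az": 0, "hand": 1},
    {"tx": 0.088, "ty": 0.016, "tz": 0, "ax": 0, "ay": 0, "az": 0, "hand": 1},
    {"tx": 0.088, "ty": 0.016, "tz": 0, "ax": 0, "ay": 0, "az": 0, "hand": 1},
    {"tx": 0.088, "ty": 0.016, "tz": 0.04, "ax": 0, "ay": 0, "az": 0, "hand": 1},
    {"tx": 0.088, "ty": 0.016, "tz": 0.04, "ax": 0, "ay": 0, "az": 0, "hand": 1},
    {"tx": 0.088, "ty": 0.016, "tz": 0.04, "ax": 0, "ay": 0, "az": 0, "hand": 1}
  ]
}}

```text
clock: 2.3
eef_pos: [0.5391, 0.1225, 0.3952]
orientation: [-3.141, 0.0, 1.262]
ft_force: [1.6, -0.7, 0.4]
finger_gap: 0.0855
gripper_force: 0.0
```

Call:
{"name": "send_rows", "arguments": {
  "plan": [
    {"tx": 0, "ty": 0, "tz": 0.08, "ax": 0, "ay": 0, "az": 0, "hand": 0.6},
    {"tx": 0, "ty": 0, "tz": 0.08, "ax": 0, "ay": 0, "az": 0, "hand": 0.6},
    {"tx": 0, "ty": 0, "tz": 0.08, "ax": 0, "ay": 0, "az": 0, "hand": 0.6},
    {"tx": 0, "ty": 0, "tz": 0.05, "ax": 0, "ay": 0, "az": 0, "hand": 0.6},
    {"tx": 0, "ty": 0, "tz": 0, "ax": 0, "ay": 0, "az": 0, "hand": 0.6},
    {"tx": 0, "ty": 0, "tz": 0, "ax": 0, "ay": 0, "az": 0, "hand": 0.6}
  ],
  "newtons": 20
}}

```text
clock: 2.9
eef_pos: [0.5389, 0.1207, 0.2522]
orientation: [3.141, -0.0, 1.262]
ft_force: [0.2, 0.4, 0.3]
finger_gap: 0.0682
gripper_force: 0.0
```

```bash
python3 -c "
from h import *
goto(.025,0,.25)
s,im,d,c=grab('wrist','wrist1.png')
np.savez('w1.npz',d=d,im=im,pos=s['eef_pos'],ori=s['orientation']);print(s['finger_gap'])"
```

```text
2.9 [0.53892093 0.12066133 0.25216978] [ 3.14131842e+00 -1.42052299e-04  1.26213495e+00] shift shares [ 0.0038 -0.011   0.0043] turn shares [ 0.0002 -0.0001 -0.0003]
0.06824996832417668
```

View pics/wrist1.png

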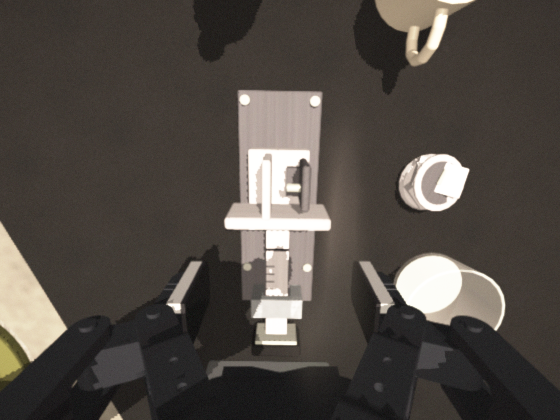

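Wrist view: brace upright in the image; fin at cols ~263–272, open paddle ~301–310, crossbar rows ~204–229, mark and collar near rows 250–310. Now measuring it with depth.

Run:
```python
from h import *
w=np.load('w1.npz');s=dict(eef_pos=w['pos'],orientation=w['ori']);c=env.calibration('wrist');d=w['d'];im=w['im']
Rm=np.array([[np.cos(A),-np.sin(A)],[np.sin(A),np.cos(A)]])
def b(uv,h=None):
    p=world(uv,d,s,c) if h is None else onplane(uv,h,s,c)
    return np.c_[(p[:,:2]-O)@Rm,p[:,2]]
vs=range(200,234,2);print('crossbar col 245');[print(v,*(q*1000).round(1),im[v,245].sum()) for v,q in zip(vs,b([(245,v) for v in vs]))]
us=range(256,318,2)
for v in (175,):
    print('row',v);[print(u,*(q*1000).round(1),im[v,u].sum()) for u,q in zip(us,b([(u,v) for u in us]))]
print('plate edges z=.014');print((b([(240,120),(321,120),(280,91),(243,295),(314,295)],.014)*1000).round(1))
print('xbar ends',(b([(226,224),(330,224)],.092)*1000).round(1))
vs=range(232,304,3);[print(v,*(q*1000).round(1),im[v,277].sum()) for v,q in zip(vs,b([(277,v) for v in vs]))]
```

```text
crossbar col 245
200 49.8 -35.5 13.7 482
202 52.1 -35.5 14.0 492
204 45.7 -32.1 44.1 553
206 45.5 -31.2 52.3 548
208 45.7 -30.5 58.7 549
210 45.6 -29.7 66.0 545
212 45.1 -28.9 73.9 554
214 45.5 -28.3 79.0 557
216 45.5 -27.7 85.3 557
218 45.6 -27.1 90.6 737
220 47.5 -27.1 90.9 762
222 49.4 -27.2 91.1 764
224 51.1 -27.2 92.0 764
226 53.1 -27.3 91.8 764
228 55.3 -27.4 91.3 745
230 87.2 -36.7 13.7 406
232 89.5 -36.7 14.5 465
row 175
256 15.8 -20.1 36.4 638
258 15.6 -17.9 37.4 626
260 15.3 -15.7 38.8 621
262 5.1 -10.6 90.7 728
264 4.9 -8.7 92.0 764
266 5.0 -7.0 91.4 764
268 4.8 -5.1 92.5 762
270 5.0 -3.4 91.2 668
272 15.4 -3.0 38.4 754
274 15.5 -0.9 37.7 764
276 15.5 1.2 37.8 764
278 15.5 3.3 37.8 764
280 15.6 5.4 37.6 764
282 15.5 7.6 38.0 764
284 15.5 9.7 38.1 750
286 15.5 11.8 37.8 504
288 12.8 13.6 51.9 484
290 12.7 15.6 52.1 478
292 13.1 17.7 50.4 467
294 13.0 19.7 50.7 271
296 13.0 21.8 50.6 261
298 13.1 23.8 50.1 242
300 10.2 24.9 64.9 167
302 5.4 25.2 89.7 276
304 5.3 27.0 89.9 440
306 4.7 28.5 92.8 486
308 4.9 30.4 91.9 455
310 5.1 32.2 91.1 386
312 20.0 41.7 15.0 494
314 20.6 44.2 12.4 510
316 20.4 46.4 13.1 490
plate edges z=.014
[[-39.9 -37.7  14. ]
 [-39.8  49.7  14. ]
 [-69.1   5.5  14. ]
 [176.2 -42.3  14. ]
 [176.3  48.9  14. ]]
xbar ends [[ 51.1 -44.8  92. ]
 [ 51.1  52.   92. ]]
232 81.4 2.0 35.1 764
235 84.9 1.9 35.5 764
238 88.8 1.9 34.8 764
241 93.1 1.9 33.4 764
244 95.3 1.9 37.0 764
247 99.6 1.9 35.7 596
250 103.5 1.9 35.4 261
253 107.6 1.9 34.7 603
256 111.4 1.8 34.6 603
259 115.2 1.8 34.8 597
262 118.4 1.8 36.0 598
265 122.1 1.8 36.4 597
268 125.8 1.8 36.7 594
271 130.3 1.8 35.6 586
274 134.8 1.7 34.7 595
277 137.9 1.7 36.2 596
280 141.6 1.7 36.7 590
283 145.6 1.7 36.7 589
286 149.8 1.7 36.4 588
289 154.8 1.7 34.9 759
292 158.4 1.7 35.6 764
295 163.0 1.6 35.0 714
298 159.7 1.8 46.4 363
301 161.2 1.8 50.3 687
```

```bash
python3 -c "
from h import *
goto(.021,.0037,.072)"
```

```text
2.95 [0.5391988  0.1207236  0.25296213] [ 3.13980054e+00 -9.48471167e-04  1.26213079e+00] shift shares [ 0.0111 -0.0047  0.3619] turn shares [ 0.0011 -0.0006 -0.0003]
```

Call:
{"name": "send_rows", "arguments": {
  "plan": [
    {"tx": 0.011, "ty": -0.004, "tz": 0.06, "ax": 0, "ay": 0, "az": 0, "hand": 0.6},
    {"tx": 0, "ty": 0, "tz": 0.08, "ax": 0, "ay": 0, "az": 0, "hand": 0.6},
    {"tx": 0, "ty": 0, "tz": 0.08, "ax": 0, "ay": 0, "az": 0, "hand": 0.6},
    {"tx": 0, "ty": 0, "tz": 0.06, "ax": 0, "ay": 0, "az": 0, "hand": 0.6},
    {"tx": 0, "ty": 0, "tz": 0.04, "ax": 0, "ay": 0, "az": 0, "hand": 0.6},
    {"tx": 0, "ty": 0, "tz": 0.04, "ax": 0, "ay": 0, "az": 0, "hand": 0.6},
    {"tx": 0, "ty": 0, "tz": 0, "ax": 0, "ay": 0, "az": 0, "hand": 0.6},
    {"tx": 0, "ty": 0, "tz": 0, "ax": 0, "ay": 0, "az": 0, "hand": 0.6}
  ]
}}

```text
clock: 3.75
eef_pos: [0.5394, 0.1266, 0.0729]
orientation: [3.14, -0.001, 1.262]
ft_force: [0.6, -0.1, 0.3]
finger_gap: 0.0682
gripper_force: 0.0
```

```bash
python3 -c "
from h import *
goto(.080,.0037,.072)
s,im,d,c=grab('wrist','wrist2.png')"
```

```text
3.75 [0.539356   0.12663748 0.07289913] [ 3.13987040e+00 -8.96725364e-04  1.26212308e+00] shift shares [-0.1179 -0.0007  0.0017] turn shares [ 0.0011 -0.0006 -0.0003]
```

View pics/wrist2.png

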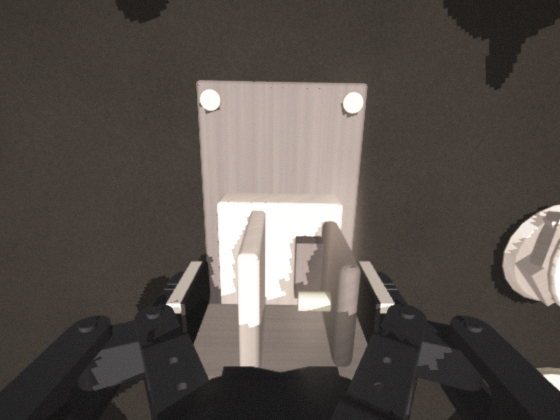

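Both fingers stand outside fin (col ~250) and paddle (~345), clear of contact. I'll push along −tx.

Call:
{"name": "send_rows", "arguments": {
  "plan": [
    {"tx": -0.016, "ty": 0, "tz": 0, "ax": 0, "ay": 0, "az": 0, "hand": 0.6},
    {"tx": -0.016, "ty": 0, "tz": 0, "ax": 0, "ay": 0, "az": 0, "hand": 0.6},
    {"tx": -0.016, "ty": 0, "tz": 0, "ax": 0, "ay": 0, "az": 0, "hand": 0.6},
    {"tx": -0.016, "ty": 0, "tz": 0, "ax": 0, "ay": 0, "az": 0, "hand": 0.6},
    {"tx": -0.016, "ty": 0, "tz": 0, "ax": 0, "ay": 0, "az": 0, "hand": 0.6},
    {"tx": -0.016, "ty": 0, "tz": 0, "ax": 0, "ay": 0, "az": 0, "hand": 0.6},
    {"tx": -0.016, "ty": 0, "tz": 0, "ax": 0, "ay": 0, "az": 0, "hand": 0.6},
    {"tx": 0, "ty": 0, "tz": 0, "ax": 0, "ay": 0, "az": 0, "hand": 0.6}
  ]
}}

```text
clock: 4.6
eef_pos: [0.521, 0.0721, 0.0711]
orientation: [-3.141, 0.001, 1.261]
ft_force: [1.1, -1.1, -0.1]
finger_gap: 0.069
gripper_force: 0.0
```

```bash
cat >> h.py <<'E'
def force():
    s=env.observe();Rm=np.array([[np.cos(A),-np.sin(A)],[np.sin(A),np.cos(A)]])
    print('brace pos',((s['eef_pos'][:2]-O)@Rm*1000).round(1),'F brace',(s['ft_force'][:2]@Rm).round(2),s['ft_force'][2].round(2),'gap',s['finger_gap'],s['gripper_force'])
E
python3 -c "
from h import *
force()
for n in('top','scene'):
    s,im,d,c=grab(n)
    np.savez(n+'2.npz',d=d,im=im)
    if n=='scene': cv2.imwrite('pics/sc2.png',cv2.resize(im[150:260,230:380,::-1],None,fx=5,fy=5,interpolation=cv2.INTER_CUBIC))
    else: cv2.imwrite('pics/top2.png',cv2.resize(im[195:275,200:330,::-1],None,fx=6,fy=6,interpolation=cv2.INTER_CUBIC))
force()"
```

```text
brace pos [78.6  3.2] F brace [0.75 1.38] -0.11 gap 0.06902938990454428 0.0
brace pos [77.8  3.2] F brace [0.99 0.36] -0.01 gap 0.06817150496540449 0.0
```

View pics/sc2.png

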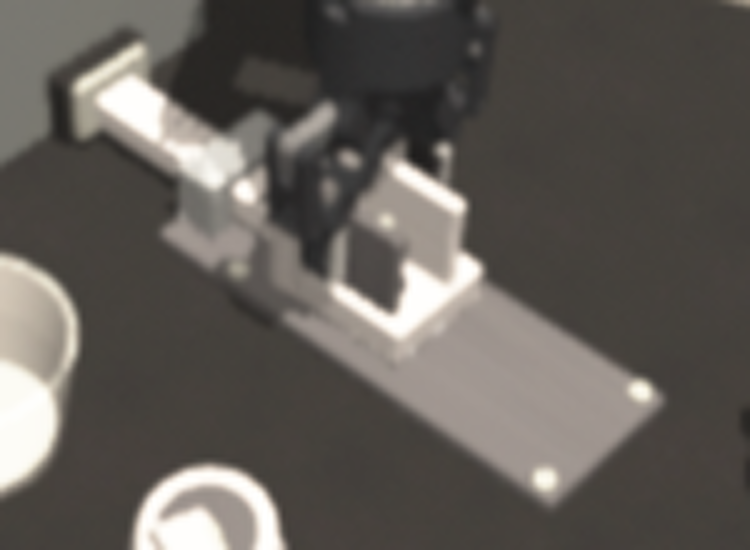

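The leg has moved forward, with foot at crop (95,90) just off the bin. Small steps now, watching the force.

Call:
{"name": "send_rows", "arguments": {
  "plan": [
    {"tx": -0.006, "ty": 0, "tz": 0, "ax": 0, "ay": 0, "az": 0, "hand": 0.6},
    {"tx": -0.006, "ty": 0, "tz": 0, "ax": 0, "ay": 0, "az": 0, "hand": 0.6},
    {"tx": -0.004, "ty": 0, "tz": 0, "ax": 0, "ay": 0, "az": 0, "hand": 0.6},
    {"tx": 0, "ty": 0, "tz": 0, "ax": 0, "ay": 0, "az": 0, "hand": 0.6},
    {"tx": 0, "ty": 0, "tz": 0, "ax": 0, "ay": 0, "az": 0, "hand": 0.6}
  ]
}}

```text
clock: 5.2
eef_pos: [0.5189, 0.0655, 0.0712]
orientation: [-3.141, 0.0, 1.262]
ft_force: [0.5, 2.0, -0.9]
finger_gap: 0.0685
gripper_force: 0.5
```

```bash
python3 -c "
from h import *
force();grab('wrist');force();grab('wrist');force()"
```

```text
brace pos [85.5  3.2] F brace [-2.07 -0.18] -0.87 gap 0.06845577501892174 0.5478909239172935
brace pos [85.6  3.2] F brace [-1.26 -0.85] -0.02 gap 0.06813570895756621 0.5406546592712402
brace pos [85.5  3.2] F brace [-0.84 -1.17] 0.04 gap 0.06806440116625156 0.5337207578122616
```

Call:
{"name": "send_rows", "arguments": {
  "plan": [
    {"tx": -0.004, "ty": 0, "tz": 0, "ax": 0, "ay": 0, "az": 0, "hand": 0.6},
    {"tx": -0.003, "ty": 0, "tz": 0, "ax": 0, "ay": 0, "az": 0, "hand": 0.6},
    {"tx": 0, "ty": 0, "tz": 0, "ax": 0, "ay": 0, "az": 0, "hand": 0.6},
    {"tx": 0, "ty": 0, "tz": 0, "ax": 0, "ay": 0, "az": 0, "hand": 0.6}
  ]
}}

```text
clock: 5.7
eef_pos: [0.518, 0.0624, 0.0713]
orientation: [-3.142, -0.001, 1.262]
ft_force: [0.8, 4.8, -0.3]
finger_gap: 0.0683
gripper_force: 2.5
```

```bash
python3 -c "
from h import *
force();grab('wrist');force();grab('wrist');force()
s,im,d,c=grab('scene');np.savez('scene3.npz',d=d,im=im)
cv2.imwrite('pics/sc3.png',cv2.resize(im[150:260,230:380,::-1],None,fx=5,fy=5,interpolation=cv2.INTER_CUBIC))"
```

```text
brace pos [88.7  3.2] F brace [-4.86 -0.69] -0.3 gap 0.06829611417539948 2.5457699596881866
brace pos [88.7  3.2] F brace [-5.   -1.67] -1.31 gap 0.06818309077457704 2.5286073982715607
brace pos [88.7  3.1] F brace [-5.57 -1.14] -2.14 gap 0.06811022930995449 2.522553876042366
```

View pics/sc3.png

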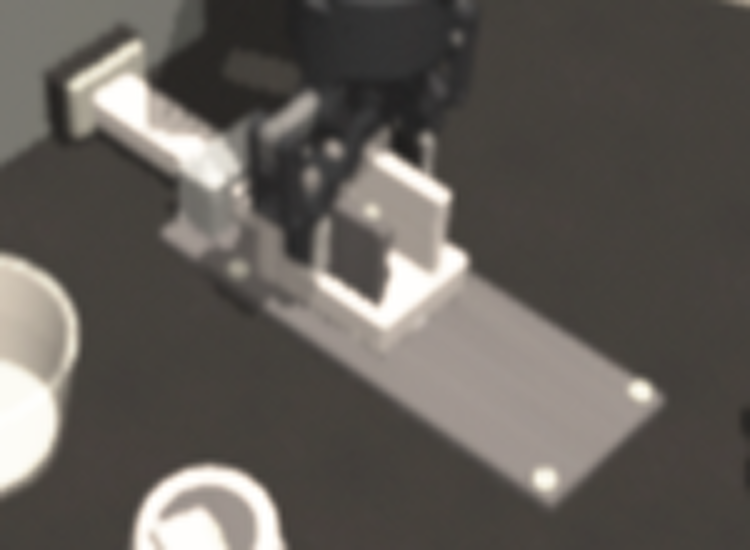

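The foot bears on the bin (force ~5 N); about 3 mm to go.

Call:
{"name": "send_rows", "arguments": {
  "plan": [
    {"tx": -0.003, "ty": 0, "tz": 0, "ax": 0, "ay": 0, "az": 0, "hand": 0.6},
    {"tx": -0.003, "ty": 0, "tz": 0, "ax": 0, "ay": 0, "az": 0, "hand": 0.6},
    {"tx": 0, "ty": 0, "tz": 0, "ax": 0, "ay": 0, "az": 0, "hand": 0.6},
    {"tx": 0, "ty": 0, "tz": 0, "ax": 0, "ay": 0, "az": 0, "hand": 0.6}
  ]
}}

```text
clock: 6.25
eef_pos: [0.5171, 0.0599, 0.0713]
orientation: [-3.142, -0.001, 1.262]
ft_force: [1.2, 9.1, -2.4]
finger_gap: 0.0685
gripper_force: 3.9
```

Run:
```python
from h import *
force();grab('wrist');force();grab('wrist');force()
s,im,d,c=grab('scene');np.savez('scene4.npz',d=d,im=im)
a=np.load('scene1.npz') if 0 else None
crop=lambda i:cv2.resize(i[165:215,265:340,::-1],None,fx=8,fy=8,interpolation=cv2.INTER_CUBIC)
g=crop(im); g=np.clip(g.astype(float)*1.0,0,255).astype(np.uint8)
cv2.imwrite('pics/sc4.png',g)
```

```text
brace pos [91.4  3.1] F brace [-8.99 -1.65] -2.37 gap 0.06854836024839969 3.8526655733585358
brace pos [91.4  3.1] F brace [-7.46 -1.66] -2.27 gap 0.06848924874847255 3.836449384689331
brace pos [91.5  3.1] F brace [-7.39 -1.32] -2.25 gap 0.06860343421349763 3.8309799134731293
```

View pics/sc4.png

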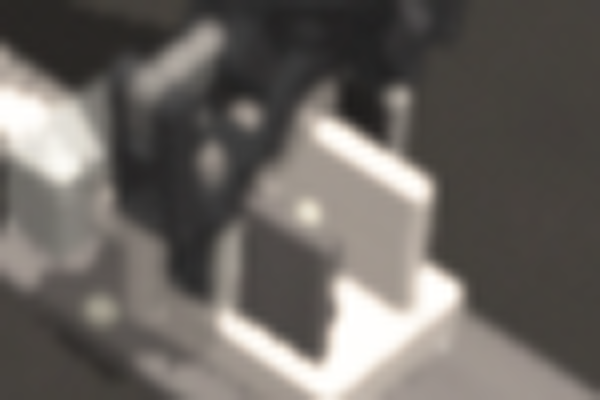

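Mark hidden by the gripper; the fin's rear top corner (crop 432,188) and the plate serve as reference: measuring these.

Run:
```python
from h import *
c=env.calibration('scene');s=None
Rm=np.array([[np.cos(A),-np.sin(A)],[np.sin(A),np.cos(A)]])
f=lambda L:[((x+.5)/8-.5+265,(y+.5)/8-.5+165) for x,y in L]
q=lambda uv,h:(((onplane(uv,h,s,c)[:,:2]-O)@Rm)*1000).round(1)
print('fin rear top corners (leg-32)',q(f([(433,188)]),.092))
g=lambda L:[((x+.5)/5-.5+230,(y+.5)/5-.5+150) for x,y in L]
print('plate rear corners (-70,+45),(-70,-45)',q(g([(553,507),(664,398)]),.014))
print('plate front far(185,45)',q(g([(160,233)]),.014))
```

```text
fin rear top corners (leg-32) [[46.9 -8.2]]
plate rear corners (-70,+45),(-70,-45) [[-72.   52.7]
 [-71.8 -36.1]]
plate front far(185,45) [[182.5  47.4]]
```

Force (~8 N), TCP position and fin corner (plate-corrected) all give leg ≈ 0.080 m. Hold briefly, then close.

Call:
{"name": "send_rows", "arguments": {
  "plan": [
    {"tx": 0, "ty": 0, "tz": 0, "ax": 0, "ay": 0, "az": 0, "hand": 0.6},
    {"tx": 0, "ty": 0, "tz": 0, "ax": 0, "ay": 0, "az": 0, "hand": 0.6},
    {"tx": 0, "ty": 0, "tz": 0, "ax": 0, "ay": 0, "az": 0, "hand": 0.2},
    {"tx": 0, "ty": 0, "tz": 0, "ax": 0, "ay": 0, "az": 0, "hand": 0},
    {"tx": 0, "ty": 0, "tz": 0, "ax": 0, "ay": 0, "az": 0, "hand": -0.2},
    {"tx": 0, "ty": 0, "tz": 0, "ax": 0, "ay": 0, "az": 0, "hand": -0.6},
    {"tx": 0, "ty": 0, "tz": 0, "ax": 0, "ay": 0, "az": 0, "hand": -1},
    {"tx": 0, "ty": 0, "tz": 0, "ax": 0, "ay": 0, "az": 0, "hand": -1}
  ],
  "newtons": 30
}}

```text
clock: 7.2
eef_pos: [0.5164, 0.0609, 0.0732]
orientation: [-3.14, -0.002, 1.262]
ft_force: [-19.6, 16.5, 32.1]
finger_gap: 0.0295
gripper_force: 29.5
```

Call:
{"name": "send_rows", "arguments": {
  "plan": [
    {"tx": 0, "ty": 0, "tz": 0, "ax": 0, "ay": 0, "az": 0, "hand": -1},
    {"tx": 0, "ty": 0, "tz": 0, "ax": 0, "ay": 0, "az": 0, "hand": -1},
    {"tx": 0, "ty": 0, "tz": 0, "ax": 0, "ay": 0, "az": 0, "hand": -1},
    {"tx": 0, "ty": 0, "tz": 0, "ax": 0, "ay": 0, "az": 0, "hand": -1}
  ]
}}

```text
clock: 7.6
eef_pos: [0.5164, 0.0609, 0.0731]
orientation: [-3.14, -0.002, 1.262]
ft_force: [-20.5, 17.7, 32.3]
finger_gap: 0.0294
gripper_force: 30.4
```

Run:
```python
from h import *
force();s,im,d,c=grab('scene');force()
cv2.imwrite('pics/sc5.png',cv2.resize(im[150:260,230:380,::-1],None,fx=5,fy=5,interpolation=cv2.INTER_CUBIC))
```

```text
brace pos [90.6  2.1] F brace [-10.65 -24.93] 32.27 gap 0.029403286619949363 30.444366931915283
brace pos [90.6  2.1] F brace [ -9.89 -23.74] 31.74 gap 0.029249456402703065 31.577921211719513
```

View pics/sc5.png

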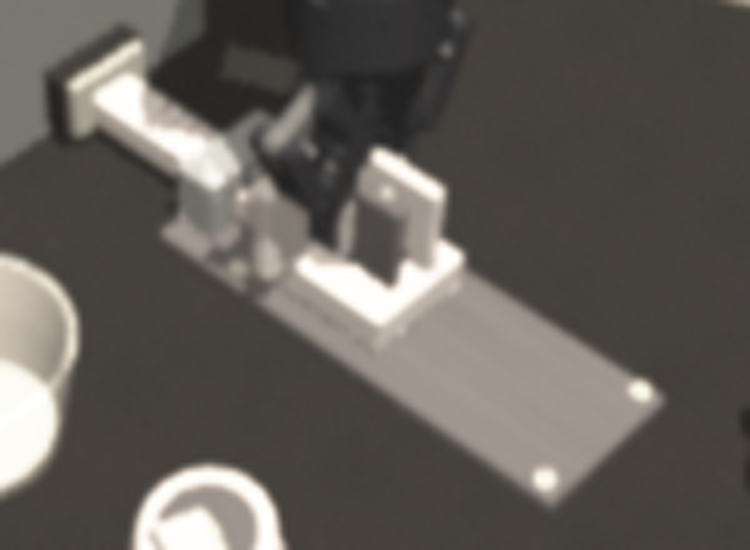

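Lever shut (gap 29.4 mm). The hand carries side and lift loads (~25 N, ~32 N); I'll relax these by a millimetre or two.

Call:
{"name": "send_rows", "arguments": {
  "plan": [
    {"tx": 0, "ty": -0.001, "tz": -0.002, "ax": 0, "ay": 0, "az": 0, "hand": -1},
    {"tx": 0, "ty": -0.001, "tz": -0.002, "ax": 0, "ay": 0, "az": 0, "hand": -1},
    {"tx": 0, "ty": 0, "tz": 0, "ax": 0, "ay": 0, "az": 0, "hand": -1},
    {"tx": 0, "ty": 0, "tz": 0, "ax": 0, "ay": 0, "az": 0, "hand": -1}
  ]
}}

```text
clock: 8.05
eef_pos: [0.516, 0.0605, 0.0734]
orientation: [-3.141, -0.001, 1.262]
ft_force: [-0.2, 10.5, 0.4]
finger_gap: 0.0294
gripper_force: 36.9
```

```bash
python3 -c "
from h import *
force();s,im,d,c=grab('scene');force();print(s['clock'])
a=np.load('scene3.npz')['im'];print(np.abs(im[40:170,110:250].astype(int)-a[40:170,110:250]).mean())"
```

```text
brace pos [91.2  1.9] F brace [-10.    -3.36] 0.4 gap 0.029444351693845405 36.872461438179016
brace pos [91.2  1.9] F brace [-11.09  -3.92] -0.14 gap 0.02951308795242983 36.50184094905853
8.05
0.33877289377289377
```

```bash
python3 -c "
from h import *
print(env.hand_in())"
```

```text
the job is handed in; nothing more can be done
None
```

I handed the job in with the leg at about 0.080 m, the lever shut (29.4 mm over the outer faces), the leg and lever still gripped and the bin unmoved; the hand-in returned no verdict, and the mark was hidden by the gripper, so the leg position comes from force, tool position and the fin's corner.

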